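Feed the round boxes home and shut the gate

TASK

Stock the wooden box rail: with the fingertips, push the round box that sticks out of its mouth inward until both round boxes are fully home, one against the other and the rear one against the back stop. Then push the rail's hinged gate fully shut behind them. Nothing is to be grasped, lifted or tipped, and leave the things standing about alone.

Things in the scene. Friction and masses are not known exactly. Their poses are not given: they have to be found in the camera images.
- rail: wooden stock rail fixed to the table, no top, no floor: side rails 10 mm thick, 30 high, 94 apart inside; back stop 44 high. Origin: on the table at the middle of the open mouth (near ends of the side rails). x points inward along the channel, y left, z up. Back stop's inner face at x = 196 mm. Boxes home: centres at x = 151 mm (rear) and 61 mm (front), 16 mm clear of the shut gate.
- gate (a joint): the rail's gate, rad: 0 = shut across the mouth, grows as it opens outward, to 2.1; at 1.57 it stands straight out. Upright hinge on the right of the mouth. Wooden panel 8 mm thick (outer face 4 mm from the hinge axis), 2 to 42 mm above the table, reaching 110 mm from the axis. Light friction (0.03 N m) keeps it where it is left. Starts at 1.5 to 2.0.
- gate_hinge (a point): the gate's hinge axis, at x = -4 mm, y = -55 mm in the rail's frame, 22 mm above the table (half-way up the gate). Axes as the rail's.
- gate_face (a point): point on the gate's outer face, 65 mm from the hinge axis, 22 mm above the table: a good place to push. Its -x axis is the outward normal of the outer face (at the shut gate: away from the rail), its y axis runs from the hinge to the free edge.
- tall_box: round chip-wood box with a lid, solid, 90 mm in diameter, 58 mm high, about 0.1 kg; origin at the centre of its underside. Stands on the table in the rail, either as the front box, sticking out of the mouth, or as the rear one.
- low_box: round chip-wood box with a lid, solid, 90 mm in diameter, 36 mm high, about 0.1 kg; origin at the centre of its underside. Stands in the rail with the other, in the other place. Pushing the front box pushes the rear one along.
- small_box: bystander: smaller round chip-wood box, 68 mm in diameter, 30 mm high, on the table; not part of the job
- carton: bystander: small upright carton 26 x 62 x 98 mm; origin at the centre of its underside
- bar: bystander: wrapped chocolate bar lying flat, 56 x 139 x 11 mm; origin at the centre of its underside
Things that resemble listed ones, but are neither listed nor needed, are in the scene too. Leave any yellow look-alike of the low_box alone.

How it is judged:
By the outcome, as a careful person would: the job done as asked, in the order asked, and still so for the second after the job is handed in, with the robot touching nothing.
It also fails if it takes over 45 s, if anything falls off the work surface, if the arm or the gripper's body presses on something with over 40 N, if the wrist force passes 120 N, or if a joint passes its speed limit or range.

ROBOT

A 6-joint arm with a two-finger parallel gripper is mounted at the origin on a cart in front of the work surface, level with it; the furniture and walls round the work are solid. World frame = base frame: x ahead of the robot, y to its left, z up, the work surface at z = 0. Lengths are in m, angles in degrees, forces in N, time in s.
With the tool pointing down it reaches from about 0.35 to 0.875 m from the base axis. Payload 4.2 kg.
Tool frame: the origin (TCP) lies between the finger pads; the fingertips stand 8 mm ahead of it and the grasp point (between the pads) lies 11 mm behind it; z points along the fingers, y is the line along which they close (so a half turn about z gives the same grasp; the last joint's range is limited). The gripper opens to 87 mm and grips with 3 to 60 N. Pads are 19 mm wide; open, the fingers measure 117 mm over their backs; the gripper's body (75 mm by 190 mm) begins 51 mm behind the grasp point.
Start: joints at [80.019, 22.042, 0.453, 0, -68.411, -14.817], TCP at [0.262, 0.567, 0.231] pointing down, gripper open.
Joint ranges: [-179.83, 179.83], [-69.29, 118.12], [-61.27, 80.66], [-181.25, 117.63], [-171.15, -9.14], [-177.46, 177.46]. Speed limits (degrees/s): [159.86, 159.86, 180, 180, 180, 180].

INTERFACE

Orientations are given as a 3x3 rotation matrix whose columns are the frame's x, y, z axes.
In Python, from station import sense, capture, camera_model, finish_job, find_in gives the robot as it stands. The module is installed in compiled form; this text tells all that it offers.
- The arm moves only by the tool arm_command, never from a script. Its argument "motion" is a list of rows, each a list of 7 numbers: the finger opening in mm, from 0 to 87, then the shift along the tool's x, y, z in mm, then the turn, a rotation vector about the tool's x, y, z in rad. In form: [[jaw, dx, dy, dz, rx, ry, rz], ...]. A call has 1 to 8 rows; each row shifts and turns the commanded pose from where the row before left it, along the tool's axes as they then stand; what a row does not reach is not made up. A row lasts 1/10 s, in which the tool goes at most 50 mm and 8.59 degrees, less where a joint would pass 70% of its speed; a pose out of reach is approached as far as the arm can. A call with a gripper value outside its range is refused whole. The fingers move at their own pace and stop on an object; the grip force is fixed at half the most. Time passes only in rows, so rows that do not move let the fingers close. It gives the time, the measured TCP pose, the force, the opening and the grip force at its end, in the units of the state.
- sense(): the state, without advancing time (a new reading comes with each control period).
- capture(name): name is "scene" or "top" or "wrist"; returns the picture (480x640x3 uint8, red, green, blue); there is no depth.
- camera_model(name): a dict with "fx", "fy", "cx", "cy" (pixels), "R" (3x3) and "t" (3): a world point X has camera coordinates R X + t. Camera axes: x right, y down, z forward; pixel columns grow to the right and rows downward; lengths in m; the calibration is good to about 2 mm. A picture is of the moment at which its call begins: read the wrist's pose just before it. camera_model takes no time and is no camera call; for the wrist camera it gives the pose at the moment of the call.
- finish_job(): hands the job in; it is judged then, once.
Trained networks look in the newest picture that a camera, given by its name, has taken for a name from the list of things; names that differ only in an ending like _2 or _b are one class to them, and where a whole thing is asked for, a point or a joint stands for the part that bears it (a point fixed in the world has none). Each returns a list of dicts, best first, with "p" (0 to 1); they miss things now and then, are a little off and sometimes report something else, mostly with a low value. They report only what shows in the picture. A call takes as long as a camera call. They do not tell look-alikes from the thing itself.
- find_in(target, camera): "location" ([row, column] in pixels, amid what is visible of it).
The state is a dict: "time_s": time; "joints": joint angles; "joint_velocities": joint speeds; "effort": joint torques, N m; "tcp_pos": TCP position; "ee_rot": TCP orientation; "wrist_force": force on the tool from outside, world axes, zero at the start; "moment": the same for the moment, N m; "gripper_width": opening from 0.0 (shut) to 1.0 (fully open); "gripper_force": force on a finger pad.
Only numpy, scipy, OpenCV 4.12 (cv2) and the standard library are available. Lean on these libraries where they do the work, as an engineer would, in place of code of your own. Each camera call takes 0.05 s, during which the arm holds its last target. There are 200 camera calls.

## Working session

There is one attempt and no reset: what is moved stays moved. The work goes in short steps, Python scripts to look and compute and a tool call to move; the robot and the scene stay as the last step left them, time stands still between calls to the robot, and variables do not carry over. Pictures are saved under pics/ and viewed, at most 10 in all, crops included, and the job is handed in when it is done.

Besides the shell and the picture viewer there is one more tool, called after "Call:" as name([rows], argument=value, ...), one row to a line, values as JSON. arm_command: Moves the arm, as the interface text tells. Its arguments: {"type":"object","properties":{"motion":{"type":"array"}},"required":["motion"]}

```bash
mkdir -p pics; cat > h.py <<'E'
import numpy as np, cv2
from station import *
def save(n,f):
    im=capture(n); cv2.imwrite('pics/'+f,im[:,:,::-1]); return im
def ray(n,rc,z,m=None):
    m=m or camera_model(n); R=np.array(m['R']);t=np.array(m['t'])
    d=R.T@np.array([(rc[1]-m['cx'])/m['fx'],(rc[0]-m['cy'])/m['fy'],1]);c=-R.T@t
    return c+d*(z-c[2])/d[2]
def proj(n,X):
    m=camera_model(n); p=np.array(m['R'])@X+np.array(m['t'])
    return [m['fy']*p[1]/p[2]+m['cy'],m['fx']*p[0]/p[2]+m['cx']]
E
python3 - <<'E'
from h import *
np.set_printoptions(precision=3,suppress=True)
Z=dict(tall_box=.05,low_box=.03,rail=.03,gate=.03,gate_hinge=.022,gate_face=.022,small_box=.03,carton=.05,bar=.01)
for c in ['top','scene']:
    save(c,c+'0.png'); m=camera_model(c); print(c,-np.array(m['R']).T@np.array(m['t']))
    for k,z in Z.items():
        for d in find_in(k,c)[:3]: print(k,round(d['p'],2),np.round(d['location']),ray(c,d['location'],z))
s=sense();print(s['time_s'],s['ee_rot'])
E
```

```text
top [ 0.361 -0.184  1.27 ]
tall_box 0.48 [283. 416.] [ 0.5   -0.407  0.05 ]
low_box 0.95 [167. 373.] [ 0.769 -0.324  0.03 ]
low_box 0.9 [244. 362.] [ 0.59  -0.293  0.03 ]
rail 0.83 [240. 336.] [ 0.6   -0.236  0.03 ]
gate 0.74 [334. 334.] [ 0.395 -0.229  0.03 ]
gate 0.71 [199. 221.] [0.698 0.022 0.03 ]
gate_hinge 0.8 [235. 340.] [ 0.613 -0.247  0.022]
gate_face 0.48 [332. 333.] [ 0.398 -0.227  0.022]
small_box 0.89 [320. 194.] [0.427 0.074 0.03 ]
carton 0.92 [197. 221.] [0.697 0.019 0.05 ]
bar 0.65 [283. 418.] [ 0.505 -0.417  0.01 ]
bar 0.64 [331. 334.] [ 0.402 -0.229  0.01 ]
scene [ 0.154 -0.592  0.659]
tall_box 0.69 [293. 308.] [ 0.494 -0.229  0.05 ]
low_box 0.61 [251. 450.] [ 0.757 -0.331  0.03 ]
rail 0.82 [325. 343.] [ 0.5   -0.304  0.03 ]
gate 0.63 [336. 265.] [ 0.4   -0.231  0.03 ]
gate_face 0.68 [337. 264.] [ 0.4   -0.228  0.022]
small_box 0.63 [236. 176.] [0.427 0.055 0.03 ]
small_box 0.23 [171. 296.] [0.725 0.043 0.03 ]
carton 0.88 [175. 294.] [0.693 0.017 0.05 ]
bar 0.56 [378. 406.] [ 0.507 -0.425  0.01 ]
1.0 [[ 0.908 -0.419 -0.   ]
 [-0.419 -0.908  0.   ]
 [-0.    -0.    -1.   ]]
```

View pics/top0.png

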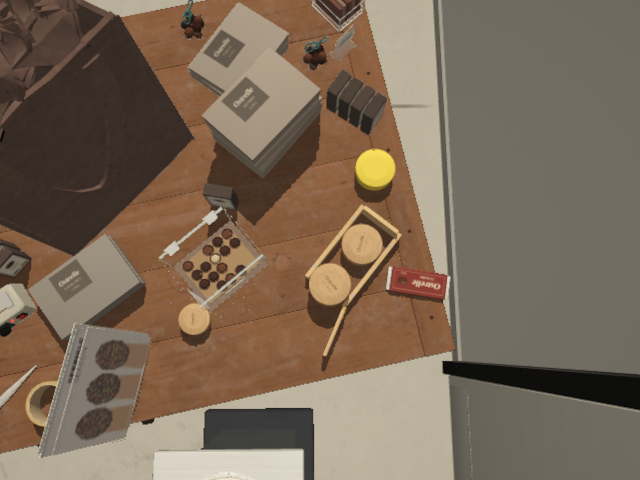

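View pics/scene0.png

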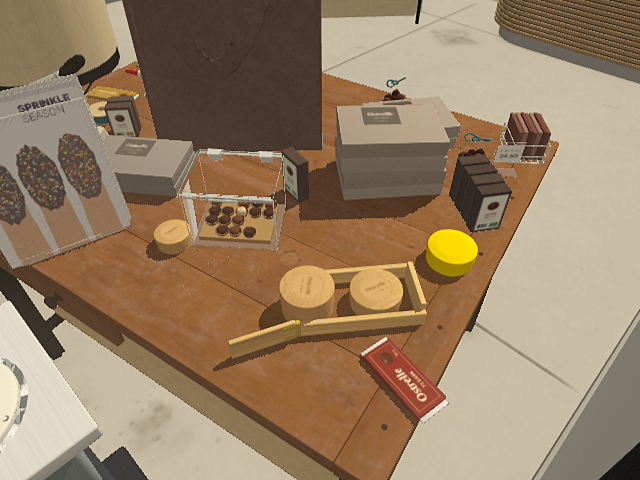

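The tall box is in front, sticking out of the mouth (top 285,330). The low one is at the rear (244,362). The yellow look-alike at (169,375) and small box at (320,194) are to be left alone. The gate runs from the hinge at about (300,346) to (354,326), and the bar lies at (283,418).

```bash
python3 - <<'E'
import cv2
a=cv2.imread('pics/top0.png')[195:365,290:410]; b=cv2.imread('pics/scene0.png')[250:370,220:440]
a=cv2.resize(a,None,fx=3.5,fy=3.5,interpolation=cv2.INTER_CUBIC)
cv2.imwrite('pics/c1.png',a); cv2.imwrite('pics/c2.png',cv2.resize(b,None,fx=3.5,fy=3.5,interpolation=cv2.INTER_CUBIC))
E
```

```text
(no output)
```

View pics/c1.png

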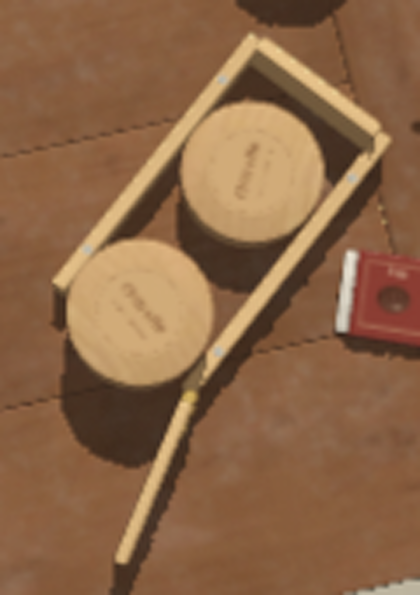

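View pics/c2.png

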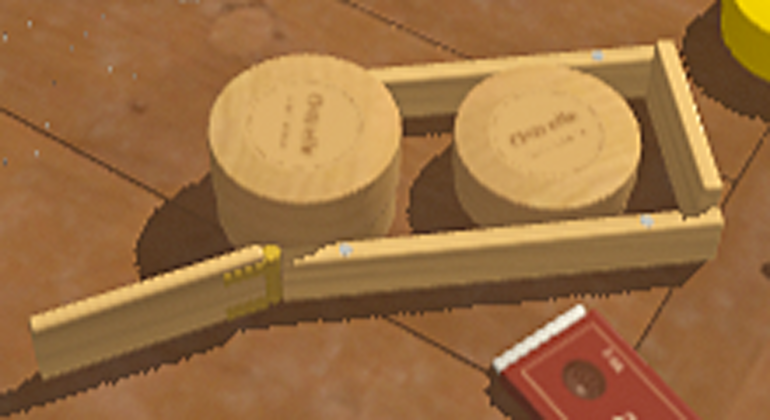

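```bash
cat > m.py <<'E'
from h import *
from scipy.optimize import least_squares
np.set_printoptions(precision=3,suppress=True)
T=lambda x,y:[195+y/3.5,290+x/3.5]; S=lambda x,y:[250+y/3.5,220+x/3.5]
P=[('hinge',T(190,397),S(272,250),.042),('gate end',T(122,558),S(35,320),.042),('tall',T(140,312),S(305,122),.058),('low',T(253,172),S(548,137),.036),
('mouthL',T(58,288),None,.03),('R far top',T(380,145),S(720,212),.03)]
for n,a,b,z in P:
    X=ray('top',a,z); print(n,X, ray('scene',b,z) if b else '')
    if b:
        f=lambda Y:np.r_[np.subtract(proj('top',Y),a),np.subtract(proj('scene',Y),b)]
        r=least_squares(f,X,x_scale=.01); print('   tri',r.x,'rms px',np.sqrt(np.mean(r.fun**2)))
E
python3 m.py
```

```text
hinge [ 0.448 -0.251  0.042] [ 0.448 -0.254  0.042]
   tri [ 0.449 -0.252  0.039] rms px 0.31564445471917646
gate end [ 0.351 -0.208  0.042] [ 0.352 -0.209  0.042]
   tri [ 0.351 -0.208  0.042] rms px 0.12482077450290172
tall [ 0.499 -0.221  0.058] [ 0.501 -0.221  0.058]
   tri [ 0.5   -0.221  0.059] rms px 0.3313883191160665
low [ 0.589 -0.294  0.036] [ 0.588 -0.297  0.036]
   tri [ 0.591 -0.295  0.033] rms px 0.1707465278947752
mouthL [ 0.518 -0.17   0.03 ] 
R far top [ 0.607 -0.376  0.03 ] [ 0.614 -0.38   0.03 ]
   tri [ 0.61  -0.379  0.033] rms px 1.293204224521368
```

```bash
python3 - <<'E'
from h import *
a=[326,77];b=[80,86]
f=lambda Y:np.r_[np.subtract(proj('top',Y),a),np.subtract(proj('scene',Y),b)]
from scipy.optimize import least_squares
r=least_squares(f,ray('top',a,.2),x_scale=.01);print(r.x,r.fun)
s=sense();R=np.array(s['ee_rot']);p=np.array(s['tcp_pos'])
u=np.array([.7815,-.6239]);O=np.array([.486,-.212]);print(p,R.T@(np.r_[O-.065*u,p[2]]-p)*1000)
E
```

```text
[0.41328796 0.21989066 0.28299124] [-5.03641693  1.8456747   1.23795971 -4.78774774]
[0.26209746 0.56736578 0.2305515 ] [ 4.67015934e+02  5.98084486e+02 -1.47955933e-02]
```

Call:
arm_command([
  [30, 0, 0, -40, 0, 0, 0],
  [30, 0, 0, -40, 0, 0, 0],
  [30, 0, 0, -40, 0, 0, 0],
  [30, 0, 0, -40, 0, 0, 0],
  [30, 0, 0, -40, 0, 0, 0],
  [30, 0, 0, 0, 0, 0, 0],
])

```text
time_s: 1.6
tcp_pos: [0.2632, 0.5684, 0.4378]
ee_rot: [[0.908, -0.42, 0.005], [-0.42, -0.908, 0.012], [-0.001, -0.013, -1.0]]
wrist_force: [-0.4, -0.7, 0.3]
gripper_width: 0.541
gripper_force: 0.0
```

Call:
arm_command([
  [30, 29, 37, 0, 0, 0, 0],
  [30, 29, 37, 0, 0, 0, 0],
  [30, 29, 37, 0, 0, 0, 0],
  [30, 29, 37, 0, 0, 0, 0],
  [30, 29, 37, 0, 0, 0, 0],
  [30, 29, 37, 0, 0, 0, 0],
  [30, 29, 37, 0, 0, 0, 0],
  [30, 29, 37, 0, 0, 0, 0],
])

```text
time_s: 2.4
tcp_pos: [0.3483, 0.1993, 0.4305]
ee_rot: [[0.908, -0.419, 0.0], [-0.419, -0.908, 0.001], [0.0, -0.001, -1.0]]
wrist_force: [0.2, 1.0, 0.6]
gripper_width: 0.346
gripper_force: 0.0
```

Call:
arm_command([
  [30, 29, 37, 0, 0, 0, 0],
  [30, 29, 37, 0, 0, 0, 0],
  [30, 29, 37, 0, 0, 0, 0],
  [30, 29, 37, 0, 0, 0, 0],
  [30, 29, 37, 0, 0, 0, 0.12],
  [30, 29, 37, 0, 0, 0, 0.12],
  [30, 0, 0, 0, 0, 0, 0],
  [30, 0, 0, 0, 0, 0, 0],
])

```text
time_s: 3.2
tcp_pos: [0.4076, -0.0752, 0.4301]
ee_rot: [[0.78, -0.625, -0.001], [-0.625, -0.78, 0.0], [-0.001, 0.0, -1.0]]
wrist_force: [-0.9, 1.0, -0.9]
gripper_width: 0.347
gripper_force: 0.0
```

```bash
cat > tgt.py <<'E'
from h import *
import sys
np.set_printoptions(precision=1,suppress=True)
s=sense();R=np.array(s['ee_rot']);p=np.array(s['tcp_pos'])
u=np.array([.7815,-.6239]);v=np.array([.6239,.7815]);O=np.array([.486,-.212])
q=p[:2]-O;print('rail xy',q@u*1000,q@v*1000,'z',p[2]*1000,'xaxis deg',np.degrees(np.arctan2(R[1,0],R[0,0])),'F',np.array(s['wrist_force']),s['time_s'])
for a in sys.argv[1:]:
    x,y,z=[float(k)/1000 for k in a.split(',')]
    print(a,R.T@(np.r_[O+x*u+y*v,z]-p)*1000)
E
python3 tgt.py -- -65,0,150 -65,0,22 2>&1 | grep -v '^--' || python3 tgt.py
```

```text
rail xy -146.6139128081032 57.95015030014716 z 430.09996900606086 xaxis deg -38.717325843878896 F [-0.9  1.  -0.9] 3.2
Traceback (most recent call last):
  File "tgt.py", line 8, in <module>
    x,y,z=[float(k)/1000 for k in a.split(',')]
           ~~~~~^^^
ValueError: could not convert string to float: '--'
```

Call:
arm_command([
  [30, 20, 15, 40, 0, 0, 0],
  [30, 20, 15, 40, 0, 0, 0],
  [30, 20, 15, 40, 0, 0, 0],
  [30, 15, 13, 40, 0, 0, 0],
  [30, 0, 0, 20, 0, 0, 0],
  [30, 0, 0, 0, 0, 0, 0],
  [30, 0, 0, 0, 0, 0, 0],
])

```text
time_s: 3.9
tcp_pos: [0.4312, -0.1652, 0.2514]
ee_rot: [[0.784, -0.621, 0.001], [-0.621, -0.784, -0.001], [0.001, -0.0, -1.0]]
wrist_force: [-0.8, 0.6, 0.7]
gripper_width: 0.343
gripper_force: 0.0
```

```bash
python3 tgt.py; python3 -c "
from h import *
np.set_printoptions(precision=4,suppress=True)
u=np.array([.7815,-.6239]);v=np.array([.6239,.7815]);O=np.array([.486,-.212])
m=camera_model('wrist');im=capture('wrist')[:,:,::-1].copy()
for x,y,z in [(0,47,30),(0,-47,30),(196,47,44),(196,-47,44),(196,47,30),(196,-47,30),(-4,-55,42),(16.6,1.7,58),(133,0,36)]:
    r,c=proj('wrist',np.r_[O+x/1e3*u+y/1e3*v,z/1e3]); print(x,y,z,r,c)
    cv2.drawMarker(im,(int(round(c)),int(round(r))),(0,255,0),cv2.MARKER_CROSS,9,1)
cv2.imwrite('pics/w1.png',im)
"
```

```text
rail xy -72.02231288307281 2.3459477831608773 z 251.41942974573283 xaxis deg -38.37877856780736 F [-0.8  0.6  0.7] 3.9
0 47 30 132.59164973473275 279.74013788788847
0 -47 30 132.9921306424112 374.08888945432693
196 47 44 -122.39104536916608 269.724268220182
196 -47 44 -121.97249389953669 387.67758849803374
196 47 30 -111.6554706998636 272.13770866835455
196 -47 30 -111.25207858727345 384.88808493579234
-4 -55 42 137.70935512044537 383.7816029709469
16.6 1.7 58 114.76277528455049 325.36133148553256
133 0 36 -25.780805168534243 327.9904410506662
```

View pics/w1.png

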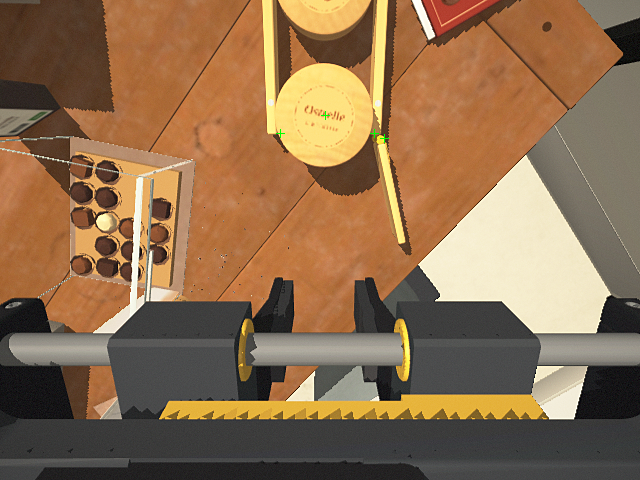

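Predicted marks (132,280), (133,374), (138,384) and (115,325) fall on the mouth corners, hinge and tall box top, within 1–3 mm. Descending.

Call:
arm_command([
  [30, 0, 0, 45, 0, 0, 0],
  [30, 0, 0, 45, 0, 0, 0],
  [30, 0, 0, 45, 0, 0, 0],
  [30, 0, 0, 45, 0, 0, 0],
  [30, 0, 0, 35, 0, 0, 0],
  [30, 0, 0, 14, 0, 0, 0],
  [30, 0, 0, 0, 0, 0, 0],
])

```text
time_s: 4.65
tcp_pos: [0.431, -0.1655, 0.021]
ee_rot: [[0.783, -0.622, -0.001], [-0.622, -0.783, -0.0], [-0.001, 0.001, -1.0]]
wrist_force: [0.2, 0.2, 0.6]
gripper_width: 0.344
gripper_force: 0.0
```

Call:
arm_command([
  [30, 10, 0, 0, 0, 0, 0],
  [30, 10, 0, 0, 0, 0, 0],
  [30, 10, 0, 0, 0, 0, 0],
  [30, 8, 0, 0, 0, 0, 0],
  [30, 8, 0, 0, 0, 0, 0],
  [30, 8, 0, 0, 0, 0, 0],
])

```text
time_s: 5.25
tcp_pos: [0.473, -0.2004, 0.0217]
ee_rot: [[0.782, -0.623, -0.0], [-0.623, -0.782, 0.0], [-0.0, -0.0, -1.0]]
wrist_force: [-0.8, 0.9, 1.5]
gripper_width: 0.345
gripper_force: 0.4
```

```bash
python3 tgt.py
```

```text
rail xy -17.4225665145906 0.9335648526326203 z 21.70663395606653 xaxis deg -38.570144671371345 F [-0.8  0.9  1.5] 5.25
```

Contact is light; continue toward x≈9 in small steps and watch the force.

Call:
arm_command([
  [30, 5, 0, 0, 0, 0, 0],
  [30, 5, 0, 0, 0, 0, 0],
  [30, 5, 0, 0, 0, 0, 0],
  [30, 4, 0, 0, 0, 0, 0],
  [30, 3, 0, 0, 0, 0, 0],
  [30, 0, 0, 0, 0, 0, 0],
  [30, 0, 0, 0, 0, 0, 0],
])

```text
time_s: 5.95
tcp_pos: [0.4902, -0.2137, 0.0216]
ee_rot: [[0.782, -0.623, 0.001], [-0.623, -0.782, -0.0], [0.001, -0.0, -1.0]]
wrist_force: [0.0, 0.4, -1.0]
gripper_width: 0.346
gripper_force: 0.0
```

Call:
arm_command([
  [30, 2, 0, 0, 0, 0, 0],
  [30, 1, 0, 0, 0, 0, 0],
  [30, 0, 0, 0, 0, 0, 0],
])

```text
time_s: 6.25
tcp_pos: [0.492, -0.2154, 0.0216]
ee_rot: [[0.782, -0.623, -0.0], [-0.623, -0.782, 0.0], [-0.0, 0.0, -1.0]]
wrist_force: [-0.7, 0.3, 0.2]
gripper_width: 0.346
gripper_force: 0.6
```

```bash
python3 tgt.py
```

```text
rail xy 6.843740231749352 1.0537340521339922 z 21.55084798309059 xaxis deg -38.549522804125715 F [-0.7  0.3  0.2] 6.25
```

Call:
arm_command([
  [30, 1, 0, 0, 0, 0, 0],
  [30, 1, 0, 0, 0, 0, 0],
  [30, 0, 0, 0, 0, 0, 0],
])

```text
time_s: 6.55
tcp_pos: [0.4925, -0.2161, 0.0214]
ee_rot: [[0.782, -0.623, -0.003], [-0.623, -0.782, 0.001], [-0.003, 0.001, -1.0]]
wrist_force: [-3.5, 4.6, 3.5]
gripper_width: 0.339
gripper_force: 2.8
```

Call:
arm_command([
  [30, 1, 0, 0, 0, 0, 0],
  [30, 1, 0, 0, 0, 0, 0],
  [30, 0, 0, 0, 0, 0, 0],
])

```text
time_s: 6.85
tcp_pos: [0.4924, -0.2164, 0.0213]
ee_rot: [[0.782, -0.624, -0.006], [-0.624, -0.782, 0.002], [-0.006, 0.002, -1.0]]
wrist_force: [-5.2, 9.3, 6.4]
gripper_width: 0.347
gripper_force: 5.5
```

```bash
python3 tgt.py
```

```text
rail xy 7.708476492350862 0.5645243838453196 z 21.324035361588646 xaxis deg -38.57557107474085 F [-5.2  9.3  6.4] 6.85
```

Force rose at x≈7.7 (9 predicted), so both boxes are home. Back off, lift, and go over to the gate's outer side with fingers closed.

Call:
arm_command([
  [30, -10, 0, 0, 0, 0, 0],
  [30, -35, 0, 0, 0, 0, 0],
  [0, 0, 0, -40, 0, 0, 0],
  [0, 0, 0, -40, 0, 0, 0],
  [0, -9, 38, 0, 0, 0, 0],
  [0, -9, 38, 0, 0, 0, 0],
  [0, -9, 38, 0, 0, 0, 0],
  [0, 0, 0, 0, 0, 0, 0],
])

```text
time_s: 7.65
tcp_pos: [0.3646, -0.2635, 0.1016]
ee_rot: [[0.779, -0.627, -0.0], [-0.627, -0.779, 0.0], [-0.0, 0.0, -1.0]]
wrist_force: [0.3, -0.0, -0.1]
gripper_width: 0.008
gripper_force: 0.0
```

```bash
python3 tgt.py; python3 - <<'E'
from h import *
print(sense()['joints'],sense()['gripper_width'])
u=np.array([.7815,-.6239]);v=np.array([.6239,.7815]);O=np.array([.486,-.212])
im=save('top','top1.png')[:,:,::-1].copy()
for x,y,z in [(61,0,58),(151,0,36),(-4,-55,42),(196,0,44)]:
    r,c=proj('top',np.r_[O+x/1e3*u+y/1e3*v,z/1e3]); cv2.drawMarker(im,(int(round(c)),int(round(r))),(0,255,0),cv2.MARKER_CROSS,5,1)
cv2.imwrite('pics/c3.png',cv2.resize(im[195:365,290:430],None,fx=3.5,fy=3.5,interpolation=cv2.INTER_CUBIC))
E
```

```text
rail xy -62.70820545042072 -115.96685472015298 z 101.55492092990423 xaxis deg -38.80002080913768 F [ 0.3 -0.  -0.1] 7.65
[-1.50528786e+01  1.37159792e+01 -3.34572866e+01 -1.07374675e-02
 -4.28439770e+01  6.62607317e+01] 0.007557433560641154
```

View pics/c3.png

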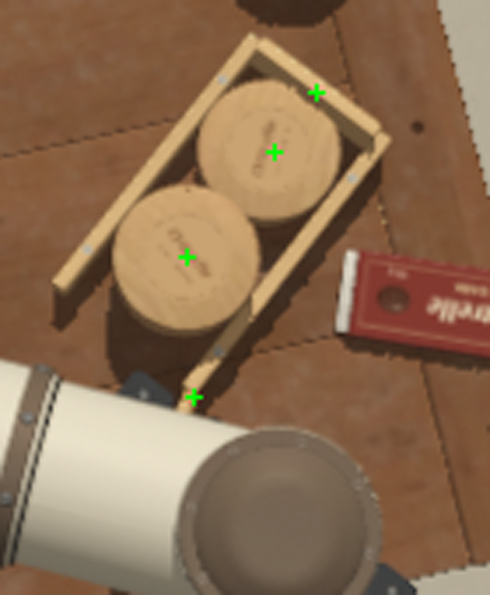

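Both box tops sit on the home marks, (152,275) rear and (257,187) front, touching. Next, the gate arc.

Call:
arm_command([
  [0, 0, 0, 40, 0, 0, 0],
  [0, 0, 0, 39, 0, 0, 0],
  [0, 0, 0, 0, 0, 0, 0],
])

```text
time_s: 8.0
tcp_pos: [0.3655, -0.261, 0.0189]
ee_rot: [[0.782, -0.623, -0.009], [-0.623, -0.782, 0.003], [-0.009, 0.003, -1.0]]
wrist_force: [-1.2, 0.5, 0.3]
gripper_width: 0.006
gripper_force: 0.0
```

```bash
python3 tgt.py; python3 - <<'E'
import numpy as np
p=np.array([-62.,-115]);print('start',p)
for th in np.r_[np.arange(1.8,0,-.15),0.02]:
    c,s=np.cos(th),np.sin(th);h=9.5*abs(c)+15*s
    q=np.array([-4,-55])+68*np.array([-s,c])+(4+h)*np.array([-c,-s])
    d=q-p;print(round(th,2),q.round(1),'tool dx,dy',d[0].round(1),(-d[1]).round(1));p=q
E
```

```text
rail xy -63.60591748787776 -113.51958350848952 z 18.923588814151216 xaxis deg -38.554372165738286 F [-1.2  0.5  0.3] 8.0
start [ -62. -115.]
1.8 [-65.5 -90.7] tool dx,dy -3.5 -24.3
1.65 [-70.2 -80. ] tool dx,dy -4.7 -10.6
1.5 [-73.2 -69.8] tool dx,dy -3.0 -10.2
1.35 [-74.9 -60.3] tool dx,dy -1.7 -9.5
1.2 [-75.1 -50.3] tool dx,dy -0.3 -10.0
1.05 [-73.8 -40. ] tool dx,dy 1.3 -10.3
0.9 [-70.7 -29.7] tool dx,dy 3.1 -10.3
0.75 [-65.8 -19.7] tool dx,dy 4.9 -10.0
0.6 [-59.2 -10.3] tool dx,dy 6.7 -9.3
0.45 [-50.8  -2.1] tool dx,dy 8.4 -8.3
0.3 [-40.8   4.8] tool dx,dy 9.9 -6.9
0.15 [-29.6   9.9] tool dx,dy 11.2 -5.1
0.02 [-19.2  12.7] tool dx,dy 10.5 -2.8
```

Call:
arm_command([
  [0, -2, -23, 0, 0, 0, 0],
  [0, -5, -11, 0, 0, 0, 0],
  [0, -3, -10, 0, 0, 0, 0],
  [0, -2, -10, 0, 0, 0, 0],
  [0, 0, -10, 0, 0, 0, 0],
  [0, 1, -10, 0, 0, 0, 0],
  [0, 3, -10, 0, 0, 0, 0],
  [0, 0, 0, 0, 0, 0, 0],
])

```text
time_s: 8.8
tcp_pos: [0.4157, -0.191, 0.0227]
ee_rot: [[0.783, -0.622, 0.001], [-0.622, -0.783, -0.0], [0.001, -0.001, -1.0]]
wrist_force: [-0.8, -0.4, -0.4]
gripper_width: 0.005
gripper_force: 0.0
```

```bash
python3 tgt.py
```

```text
rail xy -68.05057259740163 -27.43494660388054 z 22.67207605453195 xaxis deg -38.464123098622956 F [-0.8 -0.4 -0.4] 8.8
```

Call:
arm_command([
  [0, 2, -8, 0, 0, 0, 0],
  [0, 7, -9, 0, 0, 0, 0],
  [0, 8, -8, 0, 0, 0, 0],
  [0, 5, -4, 0, 0, 0, 0],
  [0, 5, -3, 0, 0, 0, 0],
  [0, 6, -3, 0, 0, 0, 0],
  [0, 5, -2, 0, 0, 0, 0],
  [0, 0, 0, 0, 0, 0, 0],
])

```text
time_s: 9.6
tcp_pos: [0.4679, -0.1866, 0.0226]
ee_rot: [[0.782, -0.623, 0.001], [-0.623, -0.782, -0.0], [0.001, -0.001, -1.0]]
wrist_force: [0.4, 0.1, -0.1]
gripper_width: 0.005
gripper_force: 0.0
```

```bash
python3 tgt.py; python3 -c "
from h import *
save('scene','s2.png');a=cv2.imread('pics/s2.png')[230:400,200:450];cv2.imwrite('pics/c4.png',cv2.resize(a,None,fx=3,fy=3,interpolation=cv2.INTER_CUBIC))"
```

```text
rail xy -29.974744504369156 8.57265633861756 z 22.61295655520054 xaxis deg -38.554994480511326 F [ 0.4  0.1 -0.1] 9.6
```

View pics/c4.png

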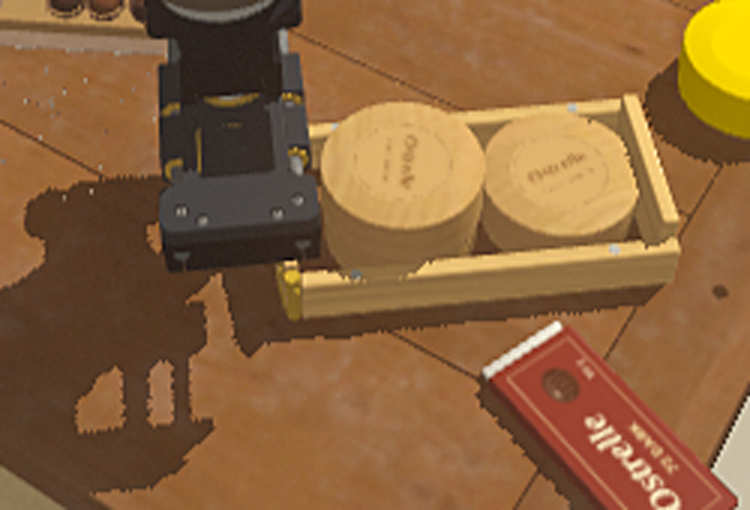

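The gate is nearly shut (hinge at crop 290,290), with both boxes home and touching. Press the last bit until the force rises.

Call:
arm_command([
  [0, 4, -1, 0, 0, 0, 0],
  [0, 4, -1, 0, 0, 0, 0],
  [0, 3, -1, 0, 0, 0, 0],
  [0, 1, 0, 0, 0, 0, 0],
  [0, 1, 0, 0, 0, 0, 0],
  [0, 0, 0, 0, 0, 0, 0],
])

```text
time_s: 10.25
tcp_pos: [0.4763, -0.191, 0.0221]
ee_rot: [[0.781, -0.624, -0.005], [-0.624, -0.781, 0.002], [-0.005, 0.002, -1.0]]
wrist_force: [-3.8, 6.1, 3.7]
gripper_width: 0.005
gripper_force: 3.8
```

Call:
arm_command([
  [0, 1, 0, 0, 0, 0, 0],
  [0, 1, 0, 0, 0, 0, 0],
  [0, 0, 0, 0, 0, 0, 0],
])

```text
time_s: 10.55
tcp_pos: [0.4762, -0.1913, 0.0218]
ee_rot: [[0.781, -0.624, -0.009], [-0.624, -0.781, 0.003], [-0.009, 0.003, -1.0]]
wrist_force: [-7.0, 11.0, 5.8]
gripper_width: 0.005
gripper_force: 6.3
```

```bash
python3 tgt.py
```

```text
rail xy -20.582627169085324 10.015606877331512 z 21.79455319938032 xaxis deg -38.6344731196578 F [-7.  11.   5.8] 10.55
```

Call:
arm_command([
  [0, -5, 0, 0, 0, 0, 0],
  [0, -15, 0, 0, 0, 0, 0],
  [0, -40, 0, 0, 0, 0, 0],
  [0, -20, 0, -40, 0, 0, 0],
  [0, 0, 0, -45, 0, 0, 0],
  [0, 0, 0, -45, 0, 0, 0],
  [0, -20, 0, -45, 0, 0, 0],
  [0, 0, 0, 0, 0, 0, 0],
])

```text
time_s: 11.35
tcp_pos: [0.4054, -0.1308, 0.2042]
ee_rot: [[0.783, -0.622, 0.016], [-0.622, -0.783, -0.001], [0.013, -0.01, -1.0]]
wrist_force: [0.9, 0.1, 0.7]
gripper_width: 0.001
gripper_force: 0.0
```

```bash
python3 tgt.py; python3 -c "
from h import *
im=capture('wrist')[:,:,::-1]; save('scene','s3.png');a=cv2.imread('pics/s3.png')[230:400,230:430]
b=im[0:240,200:460]
cv2.imwrite('pics/c5.png',np.hstack([cv2.resize(a,(400,340)),cv2.resize(b,(368,340))]))"
```

```text
rail xy -113.61417979538751 13.206684926788997 z 204.18953507593847 xaxis deg -38.43931927382281 F [0.9 0.1 0.7] 11.35
```

View pics/c5.png

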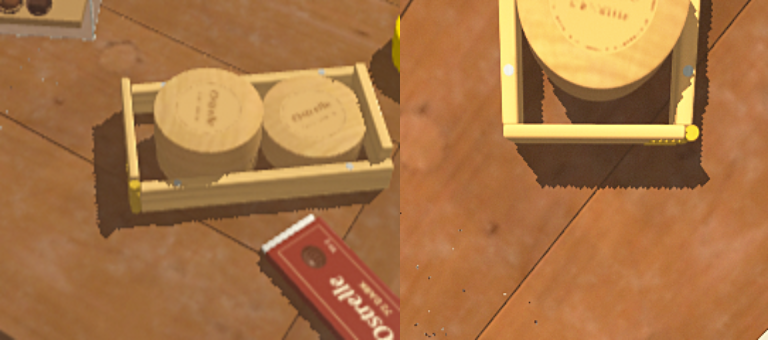

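The gate lies flush across the mouth (crop 505–695, row 132). Both boxes are home and touching, and the arm is clear.

```bash
python3 -c "
from station import *
print(finish_job())"
```

```text
the job is handed in; nothing more can be done
None
```

Both round boxes are pushed home against the back stop and the gate is shut behind them; I handed the job in at about 11.5 s with the arm clear, but the hand-in returned no verdict.

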